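# Open the drain of the emptied flotation bath

## Task

The flotation bath on the bench is empty and due for cleaning: unscrew the T-handled drain plug from the port in its side, draw it straight out and put it in the shallow metal tray. Put it down, do not drop it from a height, and leave the rack of glass slides where it stands.

Things in the scene. Friction and masses are not known exactly. Their poses are not given: they have to be found in the camera images.
- plug: Steel drain plug, 0.15 kg, with a black T-bar, 80 x 12 (x) x 18 (y) mm. Origin: bar's centre, on the axis; y: axis, out of the port; z: along the bar to its upper end, which at first leans 40 deg to the robot's left (pitch -0.7). Pinch the upper half across its 12 mm, fingers along the bar. Neck d 12, flange d 40 (30 mm behind the origin), shaft d 24; its tail is 66 mm behind the origin.
- port: Steel port, d 52, 32 mm long, fixed to the white bath's far face (facing +x). Origin: on its axis at that face; y: out, z: up. Plug turns easily, counter-clockwise facing it (bar's top goes over to the robot's right), on the spot or creeping out 3 mm; lets go after 50 deg: turn it 60 to 80. Then 31 mm straight out is clear. A round dial (d 62, 20 mm proud) sits 130 mm beside it; bath 150 mm high.
- tray: Shallow open aluminium tray, 240 mm (x) by 200 mm (y), 30 mm high, walls and floor 6 mm thick, fixed to the bench, to the left of the bath. Origin: centre of its underside. The plug may lie in it in any way.
- rack: Bystander: grey plastic rack of glass microscope slides, 90 x 70 mm, 75 mm high, standing loose on the bench. Origin: centre of its underside.
Not all that is in view belongs to the job. What is shaped like the plug but blue or orange is not meant.

How it is judged:
By the outcome, as a careful person would: the job done as asked, in the order asked, and still so for the second after the job is handed in, with the robot touching nothing.
It also fails if it takes over 50 s, if anything falls off the work surface, if the arm or the gripper's body presses on something with over 40 N, if the wrist force passes 120 N, or if a joint passes its speed limit or range.

## Robot

A 6-joint arm with a two-finger parallel gripper is mounted at the origin on the work surface. World frame = base frame: x ahead of the robot, y to its left, z up, the work surface at z = 0. Lengths are in m, angles in rad, forces in N, time in s.
With the tool pointing down it reaches from about 0.3 to 0.775 m from the base axis. Payload 14.6 kg.
Tool frame: the origin (TCP) lies on the centre line of the jaws, within the pads' length; the fingertips stand 25 mm ahead of it and the grasp point (between the pads) lies 6 mm ahead of it (ctrl.tip_reach is the distance from the TCP to the fingertips, in m); z points along the fingers, y is the line along which they close (so a half turn about z gives the same grasp; the last joint's range is limited). The gripper opens to 94 mm and grips with 3 to 60 N. Pads are 16 mm wide; open, the fingers measure 119 mm over their backs; the gripper's body (75 mm by 177 mm) begins 78 mm behind the grasp point.
Start: joints at [1.043, 0.3, 1.521, -0, 1.321, -0.067], TCP at [0.245, 0.493, 0.207] pointing down, gripper open.
Joint ranges: [-3.03, 3.03], [-0.79, 2.21], [0.23, 2.52], [-1.04, 4.18], [0, 3.07], [-2.55, 2.55]. Speed limits (rad/s): [2.22, 2.22, 2.57, 3.14, 3.14, 3.14].

## Interface

Orientations are given as [roll, pitch, yaw] about the fixed x, y, z axes, in that order (R = Rz(yaw) Ry(pitch) Rx(roll)).
In Python, from station import ctrl gives the robot as it stands. The module is installed in compiled form; this text tells all that it offers.
- The arm moves only by the tool apply_moves, never from a script. Its argument "deltas" is a list of rows, each a list of 7 numbers: the closure in counts, from 0 (fully open) to 255 (shut), then the shift along the world's x, y, z in cm, then the turn, a rotation vector about the world's x, y, z in rad. In form: [[jaw, tx, ty, tz, ax, ay, az], ...]. A call has 1 to 10 rows; each row shifts and turns the commanded pose from where the row before left it; what a row does not reach is not made up. A row lasts 1/10 s, in which the tool goes at most 50 mm and 8.59 degrees, less where a joint would pass 70% of its speed; a pose out of reach is approached as far as the arm can. A call with a gripper value outside its range is refused whole. The fingers move at their own pace and stop on an object; "grip_force" is the grip in N (left out, the last holds). Time passes only in rows, so rows that do not move let the fingers close. It gives the time, the measured TCP pose, the force, the opening and the grip force at its end, in the units of the state.
- ctrl.get_obs(): the state, without advancing time (a new reading comes with each control period).
- ctrl.camera(name): name is "side" or "top" or "wrist"; returns a dict with "img" (420x560x3 uint8, red, green, blue), "K" (3x3 intrinsics, pixels), "k1" (the pictures are not rectified: a ray, as slopes to the right and down, at radius r is drawn at 1 + k1 r^2 times it, then the intrinsics apply), "pose" (4x4, takes a point from camera to world coordinates); the wrist camera has in their place "hand_eye" (4x4, takes a point from camera to tool coordinates, whose origin is the TCP and whose axes are the flange's). Camera axes: x right, y up, looking along -z (the intrinsics and any distortion apply to the point x, -y, -z); pixel columns grow to the right and rows downward; lengths in m; the calibration is good to about 2 mm. A picture is of the moment at which its call begins: read the wrist's pose just before it. There is no depth.
- ctrl.hand_in(): hands the job in; it is judged then, once.
The state is a dict: "time_s": time; "qpos": joint angles; "joint_vel": joint speeds; "tau": joint torques, N m; "ee_pos": TCP position; "eef_rot": TCP orientation; "force": force on the tool from outside, world axes, zero at the start; "moment": the same for the moment, N m; "grip_width": finger opening in m; "grip_force": force on a finger pad.
Only numpy, scipy, OpenCV 4.12 (cv2) and the standard library are available. Lean on these libraries where they do the work, as an engineer would, in place of code of your own. Each camera call takes 0.05 s, during which the arm holds its last target. There are 200 camera calls.

## Working session

There is one attempt and no reset: what is moved stays moved. The work goes in short steps, Python scripts to look and compute and a tool call to move; the robot and the scene stay as the last step left them, time stands still between calls to the robot, and variables do not carry over. Pictures are saved under pics/ and viewed, at most 10 in all, crops included, and the job is handed in when it is done.

Besides the shell and the picture viewer there is one more tool, called by a JSON object that holds its "method" and its "body", one argument or row to a line. apply_moves: Moves the arm, as the interface text tells. Its arguments: {"type":"object","properties":{"deltas":{"type":"array"},"grip_force":{"type":"number"}},"required":["deltas"]}

```bash
mkdir -p pics
cat > h.py <<'E'
import numpy as np, cv2
from station import ctrl
from scipy.spatial.transform import Rotation as R
def snap(n):
    o=ctrl.get_obs(); c=ctrl.camera(n)
    if 'pose' not in c:
        T=np.eye(4);T[:3,:3]=R.from_euler('xyz',o['eef_rot']).as_matrix();T[:3,3]=o['ee_pos'];c['pose']=T@c['hand_eye']
    return c
def ray(c,uv):
    p=np.array([[uv]],float)
    x,y=cv2.undistortPoints(p,c['K'],np.array([c['k1'],0,0,0,0.]))[0,0]
    d=c['pose'][:3,:3]@np.array([x,-y,-1]); return c['pose'][:3,3],d/np.linalg.norm(d)
def plane(c,uv,z,ax=2):
    o,d=ray(c,uv); return o+d*(z-o[ax])/d[ax]
def tri(rs):
    A=sum(np.eye(3)-np.outer(d,d) for o,d in rs);b=sum((np.eye(3)-np.outer(d,d))@o for o,d in rs)
    p=np.linalg.solve(A,b);return p,[np.linalg.norm((np.eye(3)-np.outer(d,d))@(p-o)) for o,d in rs]
def save(c,f): cv2.imwrite('pics/'+f,c['img'][:,:,::-1])
def proj(c,p):
    q=np.linalg.inv(c['pose'])@np.r_[p,1]; x,y=q[0]/-q[2],q[1]/q[2]; s=1+c['k1']*(x*x+y*y)
    return (c['K']@np.array([x*s,y*s,1]))[:2]
E
python3 - <<'E'
from h import *
import pickle
d={}
for n in('side','top'):
    c=snap(n);save(c,n+'0.png');print(n,c['pose'].round(3).tolist(),c['K'][0,0],c['k1']);d[n]=c
c=snap('wrist');save(c,'wrist0.png');d['wrist']=c
print(c['hand_eye'].round(3))
pickle.dump(d,open('d.pkl','wb'))
o=ctrl.get_obs();print(o['ee_pos'],o['eef_rot'])
E
```

```text
side [[-0.894, 0.298, -0.335, 0.304], [-0.448, -0.574, 0.686, 0.497], [0.012, 0.763, 0.646, 0.6], [0.0, 0.0, 0.0, 1.0]] 382.737847246749 -0.0654908543758042
top [[0.004, 0.989, -0.149, 0.411], [-1.0, 0.004, 0.001, -0.06], [0.002, 0.149, 0.989, 1.198], [0.0, 0.0, 0.0, 1.0]] 437.1091897682443 0.019096044152148845
[[ 0.001  0.97   0.243  0.071]
 [ 1.    -0.001 -0.001 -0.002]
 [-0.     0.243 -0.97  -0.179]
 [ 0.     0.     0.     1.   ]]
[0.24447327 0.49247962 0.20615642] [-3.14082519e+00 -4.07187244e-05  2.68083130e+00]
```

View pics/side0.png

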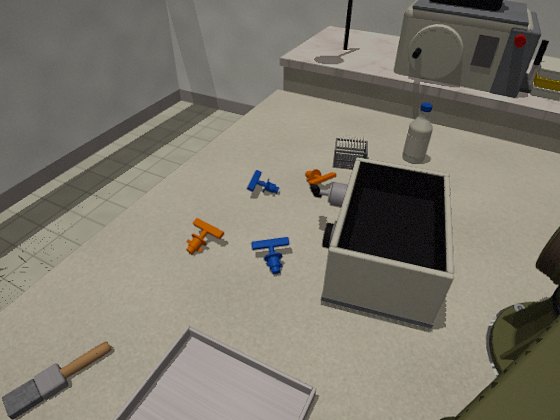

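View pics/top0.png

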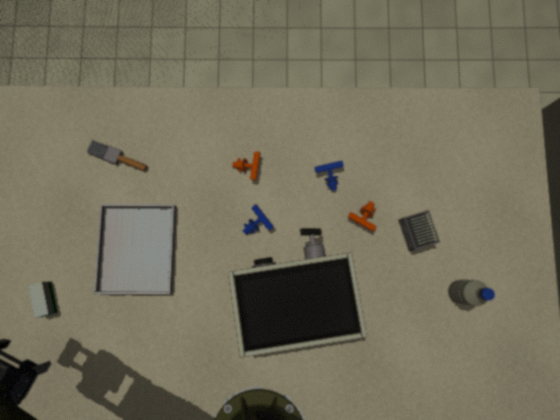

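The side view shows the port and black bar at about (318,190) and (330,195), with the dial at (328,235). The top view shows the bar at (311,232), the dial at (263,261), the bath's far edge from (233,270) to (351,255), the tray at (97..176, 206..295) and the rack at (420,231). I'll take a closer crop of the plug next.

Run:
```python
from h import *
import pickle
d=pickle.load(open('d.pkl','rb'))
a=d['side']['img'][165:265,290:370];b=d['top']['img'][220:280,225:365]
A=cv2.resize(a,None,fx=5,fy=5,interpolation=2);B=cv2.resize(b[:, :],None,fx=2.8,fy=2.8,interpolation=2)
im=np.zeros((500,795,3),np.uint8);im[:,:400]=A;im[:B.shape[0],402:402+B.shape[1]]=B[:,:393]
B2=cv2.resize(d['top']['img'][222:265,290:340],None,fx=7,fy=7,interpolation=2);im[180:180+301,420:770]=B2
cv2.imwrite('pics/crop.png',np.clip(im[:,:,::-1].astype(float)*1.6,0,255).astype(np.uint8))
t=d['top']
for n,uv,z in [('bathL',(233,270),.15),('bathR',(351,255),.15),('nearR',(364,339),.15),('nearL',(243,355),.15),('t1',(102,206),.03),('t2',(176,206),.03),('t3',(173,295),.03),('t4',(97,293),.03),('rack',(420,231),.07)]:
    print(n,plane(t,uv,z).round(4))
```

```text
bathL [0.4256 0.0567 0.15  ]
bathR [ 0.4621 -0.2243  0.15  ]
nearR [ 0.2685 -0.2503  0.15  ]
nearL [0.2318 0.0295 0.15  ]
t1 [0.5974 0.4263 0.03  ]
t2 [0.5981 0.2275 0.03  ]
t3 [0.362  0.2257 0.03  ]
t4 [0.3669 0.424  0.03  ]
rack [ 0.5286 -0.4164  0.07  ]
```

View pics/crop.png

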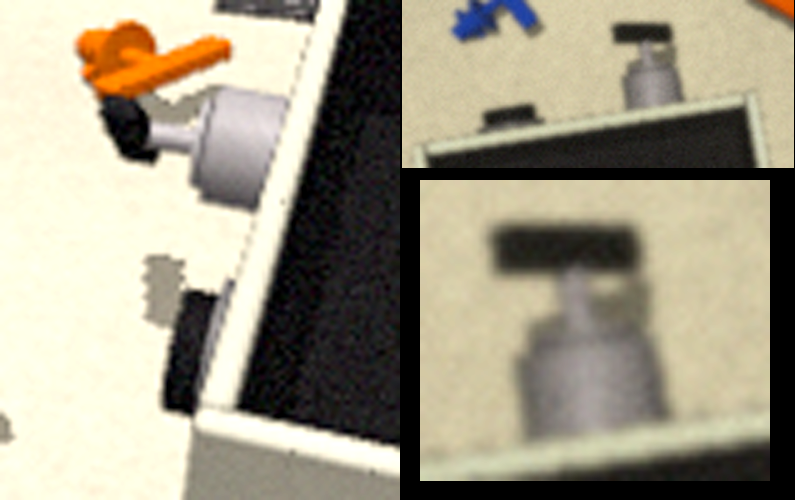

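The crop shows the bar end-on in the side view at about (315.6,190.2), upper end towards the camera. In the top view its centre is at about (310.7,231.9), spanning about 51 mm, which matches the 40° lean. The dial is on the left.

Run:
```python
from h import *
import pickle
d=pickle.load(open('d.pkl','rb'))
s,t=d['side'],d['top']
p,e=tri([ray(s,(315.6,190.2)),ray(t,(310.7,231.9))]);print('bar',p.round(4),np.round(e,4))
q,e=tri([ray(s,(290+185/5,165+350/5)),ray(t,(225+(510-402)/2.8,220+112/2.8))]);print('dial',q.round(4),np.round(e,4))
n=np.array([.9917,.129,0]);w=np.array([.4256,.0567,.15])
print('dist from face',(p-w)@n,'dial',(q-w)@n)
for c in(s,t):
    # bar ends with lean 40
    b=np.cos(.7)*np.array([0,0,1])+np.sin(.7)*np.array([-n[1],n[0],0]);print(proj(c,p+.04*b).round(1),proj(c,p-.04*b).round(1))
x=np.array([n[1],-n[0],0])
print('tool z down hover R:');Rt=np.column_stack([n,x,-np.cross(n,-x)]);print(Rt.round(2),np.linalg.det(Rt))
r0=R.from_euler('xyz',ctrl.get_obs()['eef_rot']);print((R.from_matrix(Rt)*r0.inv()).as_rotvec().round(3))
Rl=R.from_rotvec(-n*.7)
T=p+.15*b;print('hover leaned TCP',T.round(4), 'grasp', (p+.031*b).round(4),'b',b.round(3))
```

```text
bar [ 0.5229 -0.1316  0.0991] [0.0007 0.0007]
dial [ 0.4513 -0.0134  0.0976] [0. 0.]
dist from face 0.07217302353085502 dial 0.01648621873496945
[313.8 185.6] [317.8 194.5]
[301.  231.7] [319.7 231.6]
tool z down hover R:
[[ 0.99  0.13  0.  ]
 [ 0.13 -0.99 -0.  ]
 [ 0.    0.   -1.  ]] 1.0002197920758122
[-0.000e+00 -1.000e-03 -2.551e+00]
hover leaned TCP [ 0.5104 -0.0357  0.2138] grasp [ 0.5203 -0.1118  0.1228] b [-0.083  0.639  0.765]
```

{"method": "apply_moves", "body": {
  "deltas": [
    [0,1.3,-2.6,1.5,0,0,-0.1275],
    [0,1.3,-2.6,1.5,0,0,-0.1275],
    [0,1.3,-2.6,1.5,0,0,-0.1275],
    [0,1.3,-2.6,1.5,0,0,-0.1275],
    [0,1.3,-2.6,1.0,0,0,-0.1275],
    [0,1.3,-2.6,0,0,0,-0.1275],
    [0,1.3,-2.6,0,0,0,-0.1275],
    [0,1.3,-2.6,0,0,0,-0.1275],
    [0,1.3,-2.6,0,0,0,-0.1275],
    [0,1.3,-2.6,0,0,0,-0.1275]
  ]
}}

```text
time_s: 1.15
ee_pos: [0.3748, 0.2315, 0.2765]
eef_rot: [-3.141, 0.0, 1.401]
force: [0.0, 0.9, -0.2]
grip_width: 0.094
grip_force: 0.0
```

{"method": "apply_moves", "body": {
  "deltas": [
    [0,1.3,-2.6,0,0,0,-0.1275],
    [0,1.3,-2.6,0,0,0,-0.1275],
    [0,1.3,-2.6,0,0,0,-0.1275],
    [0,1.3,-2.6,0,0,0,-0.1275],
    [0,1.3,-2.6,0,0,0,-0.1275],
    [0,1.3,-2.6,0,0,0,-0.1275],
    [0,1.3,-2.6,0,0,0,-0.1275],
    [0,1.3,-2.6,0,0,0,-0.1275],
    [0,1.3,-2.6,0,0,0,-0.1275],
    [0,1.3,-2.6,0,0,0,-0.1275]
  ]
}}

```text
time_s: 2.15
ee_pos: [0.5049, -0.0285, 0.2764]
eef_rot: [-3.141, 0.0, 0.125]
force: [0.5, 0.2, 0.3]
grip_width: 0.094
grip_force: 0.0
```

{"method": "apply_moves", "body": {
  "deltas": [
    [0,0,0,0,-0.115,-0.015,0],
    [0,0,0,0,-0.115,-0.015,0],
    [0,0,0,0,-0.115,-0.015,0],
    [0,0,0,0,-0.115,-0.015,0],
    [0,0,0,0,-0.115,-0.015,0],
    [0,0,0,0,-0.115,-0.015,0],
    [0,0,0,0,0,0,0],
    [0,0,0,0,0,0,0],
    [0,0,0,0,0,0,0]
  ]
}}

```text
time_s: 3.05
ee_pos: [0.5047, -0.0277, 0.277]
eef_rot: [2.448, -0.0, 0.13]
force: [0.9, 0.1, -0.6]
grip_width: 0.094
grip_force: 0.0
```

Run:
```python
from h import *
import pickle
c=snap('wrist');save(c,'w1.png');pickle.dump(c,open('w1.pkl','wb'))
n=np.array([.9917,.129,0]);b=np.cos(.7)*np.array([0,0,1])+np.sin(.7)*np.array([-n[1],n[0],0]);p=np.array([.5229,-.1316,.0991])
print(proj(c,p),proj(c,p+.04*b),proj(c,p-.04*b),proj(c,p-.065*n))
print(ctrl.get_obs()['qpos'].round(2) if hasattr(ctrl.get_obs()['qpos'],'round') else ctrl.get_obs()['qpos'])
```

```text
[249.66440386 181.43164468] [245.74317289 188.41952644] [252.87155459 175.72045608] [250.85747272 239.91381413]
[ 0.22  0.19  1.64 -0.7   1.43  1.8 ]
```

View pics/w1.png

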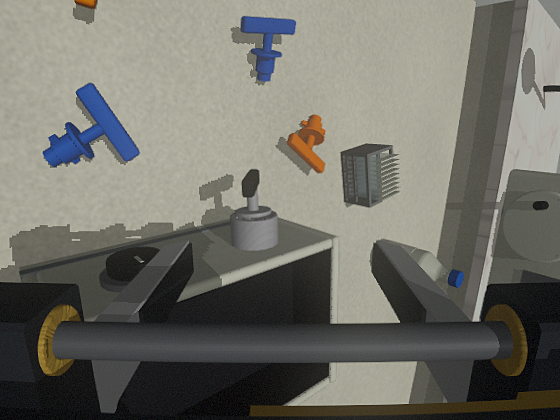

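The wrist view shows the black bar at about (251,183), against the predicted (250,181). That agrees to about 1 mm. The dial is at (135,265), left of the port at (255,228). I'll refine using the blob.

Run:
```python
from h import *
import pickle
d=pickle.load(open('d.pkl','rb'));w=pickle.load(open('w1.pkl','rb'))
def blob(c,x0,y0,x1,y1,th):
    g=c['img'][y0:y1,x0:x1].max(2);m=(g<th).astype(np.uint8)
    n,l,s,ce=cv2.connectedComponentsWithStats(m);k=1+s[1:,4].argmax();return ce[k]+[x0,y0],s[k]
bl={}
for k,c,a in(('w',w,(235,160,270,205,70)),('s',d['side'],(306,180,326,200,60)),('t',d['top'],(295,224,328,240,70))):
    ce,st=blob(c,*a);print(k,ce.round(1),st);bl[k]=ray(c,ce)
for ks in('wst','ws','wt'):
    p,e=tri([bl[k] for k in ks]);print(ks,p.round(4),np.round(e,4))
```

```text
w [250.  183.2] [  7  10  17  28 357]
s [315.4 190.1] [  4   4  12  14 100]
t [310.3 231.4] [  5   4  21   8 129]
wst [ 0.5227 -0.1303  0.1009] [0.0014 0.0011 0.0006]
ws [ 0.5222 -0.1288  0.1023] [0.0011 0.0011]
wt [ 0.5223 -0.1303  0.1022] [0.0009 0.0009]
```

{"method": "apply_moves", "body": {
  "deltas": [
    [0,0.3,0,-2.7,0,0,0],
    [0,0.35,-0.1,-2.8,0,0,0],
    [0,0.2,-1.6,-1.9,0,0,0],
    [0,0.2,-1.6,-1.9,0,0,0],
    [0,0.2,-1.4,-1.7,0,0,0],
    [0,0.15,-1.1,-1.35,0,0,0],
    [0,0,0,0,0,0,0],
    [0,0,0,0,0,0,0]
  ]
}}

```text
time_s: 3.9
ee_pos: [0.5187, -0.0857, 0.1537]
eef_rot: [2.446, -0.0, 0.129]
force: [1.0, 0.6, 0.7]
grip_width: 0.0939
grip_force: 0.0
```

Run:
```python
from h import *
o=ctrl.get_obs();print(o['ee_pos'],o['eef_rot'])
c=snap('wrist');save(c,'w2.png')
n=np.array([.9917,.129,0]);b=np.cos(.7)*np.array([0,0,1])+np.sin(.7)*np.array([-n[1],n[0],0]);p=np.array([.5225,-.1308,.0995])
print(proj(c,p),proj(c,p+.04*b),proj(c,p-.04*b))
```

```text
[ 0.51869805 -0.08565943  0.15374894] [ 2.44633247e+00 -7.76911660e-05  1.29126022e-01]
[279.72905818 222.17709627] [278.9610613  240.44302051] [280.29757332 208.66531149]
```

View pics/w2.png

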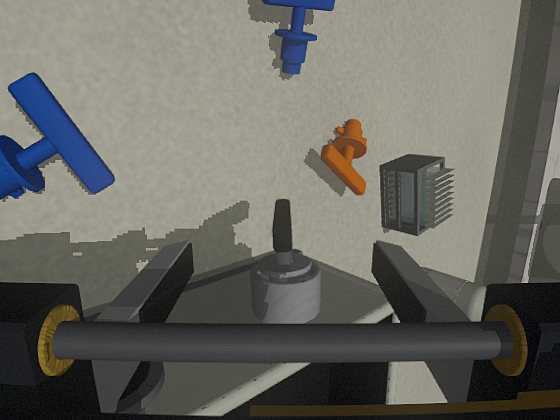

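The bar sits centred between the fingers at (283,225), lined up with them. I'll advance along the bar and close.

{"method": "apply_moves", "body": {
  "deltas": [
    [0,0.1,-0.85,-1.0,0,0,0],
    [0,0.05,-0.85,-1.0,0,0,0],
    [0,0.05,-0.8,-0.95,0,0,0],
    [0,0,0,0,0,0,0],
    [120,0,0,0,0,0,0],
    [180,0,0,0,0,0,0],
    [255,0,0,0,0,0,0],
    [255,0,0,0,0,0,0],
    [255,0,0,0,0,0,0],
    [255,0,0,0,0,0,0]
  ],
  "grip_force": 25
}}

```text
time_s: 4.95
ee_pos: [0.5206, -0.1103, 0.1236]
eef_rot: [2.446, 0.001, 0.131]
force: [-0.4, -0.3, -0.8]
grip_width: 0.0494
grip_force: 0.0
```

{"method": "apply_moves", "body": {
  "deltas": [
    [255,0,0,0,0,0,0],
    [255,0,0,0,0,0,0],
    [255,0,0,0,0,0,0]
  ]
}}

```text
time_s: 5.25
ee_pos: [0.5206, -0.1104, 0.1235]
eef_rot: [2.446, 0.001, 0.131]
force: [0.5, -1.0, 0.9]
grip_width: 0.0255
grip_force: 0.0
```

{"method": "apply_moves", "body": {
  "deltas": [
    [255,0,0,0,0,0,0],
    [255,0,0,0,0,0,0],
    [255,0,0,0,0,0,0],
    [255,0,0,0,0,0,0],
    [255,0,0,0,0,0,0]
  ]
}}

```text
time_s: 5.75
ee_pos: [0.5206, -0.1105, 0.1237]
eef_rot: [2.446, 0.001, 0.131]
force: [-0.6, -0.9, 1.6]
grip_width: 0.0115
grip_force: 24.9
```

Run:
```python
from h import *
o=ctrl.get_obs();print(o['ee_pos'],o['eef_rot'],o['force'],o['moment'],o['grip_width'],o['grip_force'])
n=np.array([.9917,.129,0]);p=np.array([.5225,-.1308,.0995]); t=np.array(o['ee_pos'])
Rm=R.from_euler('xyz',o['eef_rot']).as_matrix();print(Rm.round(3))
prev=t
for i in range(1,15):
    a=np.deg2rad(5*i);q=p+R.from_rotvec(n/np.linalg.norm(n)*a).as_matrix()@(t-p);print(i,((q-prev)*100).round(3));prev=q
print('rv',n*np.deg2rad(5))
```

```text
[ 0.5205778  -0.11048381  0.12366194] [2.44553461e+00 6.67987542e-04 1.30512512e-01] [-0.62513584 -0.94537264  1.63134513] [-0.29747108  0.26302906 -0.0010237 ] 0.011543376863370427 24.913529455661774
[[ 0.991  0.1    0.083]
 [ 0.13  -0.761 -0.636]
 [-0.001  0.641 -0.767]]
1 [ 0.028 -0.217  0.169]
2 [ 0.03  -0.23   0.149]
3 [ 0.032 -0.242  0.128]
4 [ 0.033 -0.252  0.106]
5 [ 0.034 -0.261  0.084]
6 [ 0.035 -0.267  0.06 ]
7 [ 0.035 -0.271  0.037]
8 [ 0.036 -0.273  0.013]
9 [ 0.036 -0.273 -0.011]
10 [ 0.035 -0.271 -0.035]
11 [ 0.035 -0.267 -0.059]
12 [ 0.034 -0.261 -0.082]
13 [ 0.033 -0.253 -0.105]
14 [ 0.032 -0.243 -0.127]
rv [0.08654215 0.01125737 0.        ]
```

{"method": "apply_moves", "body": {
  "deltas": [
    [255,0.03,-0.217,0.169,0.0865,0.0113,0],
    [255,0.03,-0.23,0.149,0.0865,0.0113,0],
    [255,0.03,-0.242,0.128,0.0865,0.0113,0],
    [255,0.03,-0.252,0.106,0.0865,0.0113,0],
    [255,0,0,0,0,0,0]
  ]
}}

```text
time_s: 6.25
ee_pos: [0.5223, -0.1211, 0.1301]
eef_rot: [2.796, -0.002, 0.129]
force: [0.9, 0.7, 2.8]
grip_width: 0.0116
grip_force: 24.9
```

{"method": "apply_moves", "body": {
  "deltas": [
    [255,0.035,-0.261,0.084,0.0865,0.0113,0],
    [255,0.035,-0.267,0.06,0.0865,0.0113,0],
    [255,0.035,-0.271,0.037,0.0865,0.0113,0],
    [255,0.035,-0.273,0.013,0.0865,0.0113,0],
    [255,0.035,-0.273,-0.011,0.0865,0.0113,0],
    [255,0,0,0,0,0,0]
  ]
}}

```text
time_s: 6.85
ee_pos: [0.524, -0.1346, 0.131]
eef_rot: [-3.052, -0.0, 0.128]
force: [2.6, -0.9, 6.8]
grip_width: 0.0116
grip_force: 25.0
```

{"method": "apply_moves", "body": {
  "deltas": [
    [255,0.035,-0.271,-0.035,0.0865,0.0113,0],
    [255,0.035,-0.267,-0.059,0.0865,0.0113,0],
    [255,0.035,-0.261,-0.082,0.0865,0.0113,0],
    [255,0.033,-0.253,-0.105,0.0865,0.0113,0],
    [255,0.032,-0.243,-0.127,0.0865,0.0113,0],
    [255,0,0,0,0,0,0],
    [255,0,0,0,0,0,0]
  ]
}}

```text
time_s: 7.55
ee_pos: [0.5258, -0.1467, 0.1266]
eef_rot: [-2.618, 0.001, 0.129]
force: [5.8, -4.7, 6.0]
grip_width: 0.0123
grip_force: 25.1
```

{"method": "apply_moves", "body": {
  "deltas": [
    [255,0.2,0.026,0,0,0,0],
    [255,0.3,0.039,0,0,0,0],
    [255,0.5,0.065,0,0,0,0],
    [255,0,0,0,0,0,0]
  ]
}}

```text
time_s: 7.95
ee_pos: [0.5357, -0.1444, 0.1264]
eef_rot: [-2.616, 0.0, 0.131]
force: [1.4, -2.2, -0.5]
grip_width: 0.0111
grip_force: 25.0
```

{"method": "apply_moves", "body": {
  "deltas": [
    [255,0.6,0.078,0,0,0,0],
    [255,0.7,0.091,0,0,0,0],
    [255,0.8,0.104,0,0,0,0],
    [255,0.9,0.117,0,0,0,0],
    [255,1.0,0.13,0,0,0,0],
    [255,0.5,0.065,0,0,0,0],
    [255,0,0,0,0,0,0]
  ]
}}

```text
time_s: 8.65
ee_pos: [0.5807, -0.1388, 0.1265]
eef_rot: [-2.616, -0.0, 0.131]
force: [-0.4, 0.2, -1.4]
grip_width: 0.0116
grip_force: 25.0
```

Run:
```python
from h import *
c=snap('wrist');save(c,'w3.png')
```

```text
(no output)
```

View pics/w3.png

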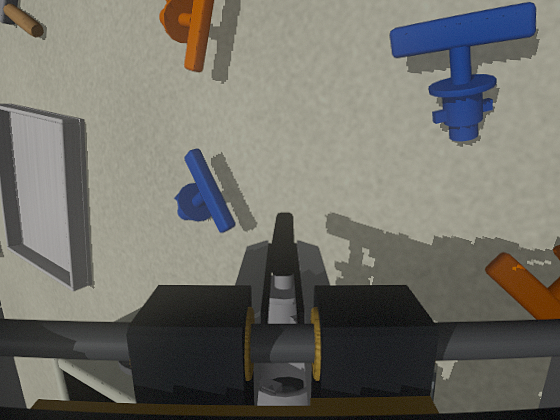

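The wrist view shows the plug in the jaws with its neck at (285,290) and the empty port bore at (285,385), so the plug is free. Next I'll lift it, carry it to the tray and pitch the tail down.

{"method": "apply_moves", "body": {
  "deltas": [
    [255,0.2,0,1.5,0,0,0],
    [255,0,0,2.5,0,0,0],
    [255,0,0,3.0,0,0,0],
    [255,0,1.0,2.0,0,0,0],
    [255,-0.5,2.0,1.0,0,0,0],
    [255,-0.6,3.2,0,0,0,0],
    [255,-0.6,3.2,0,0,0,0],
    [255,-0.6,3.2,0,0,0,0],
    [255,-0.6,3.2,0,0,0,0],
    [255,-0.6,3.2,0,0,0,0]
  ]
}}

```text
time_s: 9.7
ee_pos: [0.5465, 0.0528, 0.2276]
eef_rot: [-2.616, -0.001, 0.131]
force: [0.0, 1.0, -2.2]
grip_width: 0.0117
grip_force: 25.0
```

{"method": "apply_moves", "body": {
  "deltas": [
    [255,-0.6,3.2,0,0,0,0],
    [255,-0.6,3.2,0,0,0,0],
    [255,-0.6,3.2,0,0,0,0],
    [255,-0.6,3.2,0,0,0,0],
    [255,-0.6,3.2,0,0.018,-0.139,0],
    [255,-0.6,3.2,0,0.018,-0.139,0],
    [255,-0.6,3.2,0,0.018,-0.139,0],
    [255,-0.6,3.2,0,0,0,0],
    [255,-0.2,1.0,0,0,0,0],
    [255,0,0,0,0,0,0]
  ]
}}

```text
time_s: 10.7
ee_pos: [0.4964, 0.3182, 0.2275]
eef_rot: [-2.616, -0.421, 0.133]
force: [-0.6, -0.9, -2.1]
grip_width: 0.0117
grip_force: 25.0
```

Run:
```python
from h import *
o=ctrl.get_obs();t=np.array(o['ee_pos']);Rm=R.from_euler('xyz',o['eef_rot']).as_matrix()
print(t,o['eef_rot'],o['qpos'],o['grip_width'],o['force'])
org=t+Rm@[0,0,.032];px,py,pz=Rm[:,1],Rm[:,0],-Rm[:,2]
low=min((org+a*.006*px+b*.009*py-.04*pz for a in(-1,1) for b in(-1,1)),key=lambda v:v[2])
def disc(y,r):
    c=org+y*py; u=np.array([0,0,1])-py[2]*py;return c-r*u/np.linalg.norm(u)
print('org',org,'barlow',low,'flange',disc(-.033,.02),'tail',disc(-.066,.012))
c=snap('side');save(c,'s4.png')
```

```text
[0.49640366 0.31820824 0.22749345] [-2.61648058 -0.42106008  0.13312739] [0.30727523 0.11982605 1.82609598 0.64455421 0.80342567 1.26613399] 0.01166228066401142 [-0.5880118  -0.89823183 -2.12509919]
org [0.50549131 0.33561038 0.20222331] barlow [0.51061726 0.35129031 0.16421193] flange [0.48374238 0.33269778 0.17048215] tail [0.45065032 0.32826611 0.16429537]
```

View pics/s4.png

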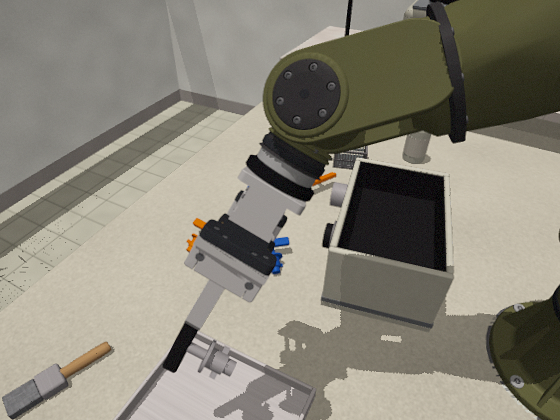

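The side view shows the plug held over the tray at (200,350), with the bar's lower end and the tail level, about 158 mm above the tray floor. I'll lower it.

{"method": "apply_moves", "body": {
  "deltas": [
    [255,0,0,-2.0,0,0,0],
    [255,0,0,-3.0,0,0,0],
    [255,0,0,-3.0,0,0,0],
    [255,0,0,-3.0,0,0,0],
    [255,0,0,-2.0,0,0,0],
    [255,0,0,-1.2,0,0,0],
    [255,0,0,-0.7,0,0,0],
    [255,0,0,-0.3,0,0,0],
    [255,0,0,0,0,0,0]
  ]
}}

```text
time_s: 11.65
ee_pos: [0.4976, 0.3166, 0.075]
eef_rot: [-2.617, -0.421, 0.13]
force: [0.7, -0.6, -1.0]
grip_width: 0.0116
grip_force: 25.0
```

{"method": "apply_moves", "body": {
  "deltas": [
    [255,0,0,-0.15,0,0,0],
    [255,0,0,-0.15,0,0,0],
    [255,0,0,-0.15,0,0,0],
    [255,0,0,0,0,0,0]
  ]
}}

```text
time_s: 12.05
ee_pos: [0.4973, 0.317, 0.0705]
eef_rot: [-2.617, -0.421, 0.131]
force: [0.5, -0.3, -0.4]
grip_width: 0.0118
grip_force: 25.0
```

{"method": "apply_moves", "body": {
  "deltas": [
    [255,0,0,-0.1,0,0,0],
    [255,0,0,0,0,0,0]
  ]
}}

```text
time_s: 12.25
ee_pos: [0.4976, 0.317, 0.0699]
eef_rot: [-2.617, -0.422, 0.131]
force: [-2.4, -2.6, 5.5]
grip_width: 0.0116
grip_force: 25.0
```

{"method": "apply_moves", "body": {
  "deltas": [
    [255,0,0,-0.1,0,0,0],
    [255,0,0,0,0,0,0]
  ]
}}

```text
time_s: 12.45
ee_pos: [0.4979, 0.3171, 0.0694]
eef_rot: [-2.616, -0.423, 0.13]
force: [-2.8, -4.8, 9.2]
grip_width: 0.0116
grip_force: 25.0
```

Contact at about 9 N. I'll release gently.

{"method": "apply_moves", "body": {
  "deltas": [
    [220,0,0,0,0,0,0],
    [210,0,0,0,0,0,0],
    [200,0,0,0,0,0,0],
    [190,0,0,0,0,0,0],
    [180,0,0,0,0,0,0],
    [170,0,0,0,0,0,0],
    [160,0,0,0,0,0,0],
    [160,0,0,0,0,0,0]
  ]
}}

```text
time_s: 13.25
ee_pos: [0.4972, 0.317, 0.0683]
eef_rot: [-2.617, -0.421, 0.131]
force: [-0.5, 1.1, 0.2]
grip_width: 0.035
grip_force: 0.1
```

Run:
```python
from h import *
c=snap('side');save(c,'s5.png')
c=snap('wrist');save(c,'w5.png')
a=cv2.imread('pics/s5.png')[200:420,80:360];b=cv2.imread('pics/w5.png')
cv2.imwrite('pics/c5.png',np.hstack([cv2.resize(a,(380,300)),cv2.resize(b,(400,300))]))
```

```text
(no output)
```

View pics/c5.png

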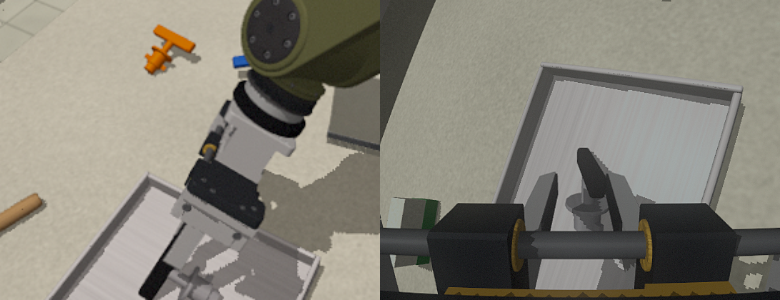

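The plug stands in the tray with its bar leaning on the right finger. I'll withdraw slowly along the bar so it eases down.

{"method": "apply_moves", "body": {
  "deltas": [
    [160,-0.14,-0.27,0.4,0,0,0],
    [160,-0.14,-0.27,0.4,0,0,0],
    [160,-0.14,-0.27,0.4,0,0,0],
    [160,-0.14,-0.27,0.4,0,0,0],
    [160,-0.14,-0.27,0.4,0,0,0],
    [160,-0.14,-0.27,0.4,0,0,0],
    [160,-0.14,-0.27,0.4,0,0,0],
    [160,-0.14,-0.27,0.4,0,0,0],
    [160,-0.14,-0.27,0.4,0,0,0],
    [160,-0.14,-0.27,0.4,0,0,0]
  ]
}}

```text
time_s: 14.35
ee_pos: [0.4831, 0.2897, 0.1087]
eef_rot: [-2.617, -0.421, 0.131]
force: [0.5, -0.0, -0.4]
grip_width: 0.0349
grip_force: 0.0
```

{"method": "apply_moves", "body": {
  "deltas": [
    [160,-0.28,-0.54,0.8,0,0,0],
    [160,-0.28,-0.54,0.8,0,0,0],
    [160,-0.3,-0.5,1.5,0,0,0],
    [160,-0.3,-0.5,2.0,0,0,0],
    [160,0,0,3.0,0,0,0],
    [160,0,0,3.0,0,0,0],
    [160,0,0,2.0,0,0,0],
    [160,0,0,0,0,0,0],
    [160,0,0,0,0,0,0]
  ]
}}

```text
time_s: 15.25
ee_pos: [0.4714, 0.2688, 0.2391]
eef_rot: [-2.617, -0.421, 0.131]
force: [-0.2, -0.4, -1.5]
grip_width: 0.0349
grip_force: 0.0
```

Run:
```python
from h import *
c=snap('side');save(c,'s6.png')
c=snap('top');save(c,'t6.png')
c=snap('wrist');save(c,'w6.png')
a=cv2.imread('pics/s6.png');b=cv2.imread('pics/t6.png');w=cv2.imread('pics/w6.png')
im=np.vstack([np.hstack([cv2.resize(a,(400,300)),cv2.resize(b,(400,300))]),np.hstack([cv2.resize(w,(400,300)),cv2.resize(b[180:315,80:260],(400,300))])])
cv2.imwrite('pics/c6.png',im)
```

```text
(no output)
```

View pics/c6.png

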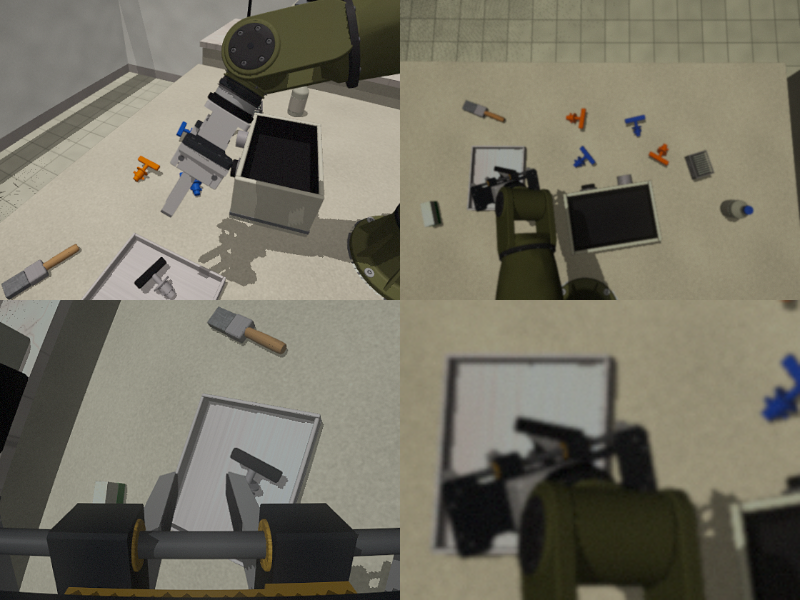

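The plug lies in the tray (side view, bar at about (152,272)), the rack stands where it was and the gripper is clear. I'm handing in.

```bash
python3 -c "
from station import ctrl
print(ctrl.hand_in())"
```

```text
the job is handed in; nothing more can be done
None
```

The drain plug was turned about 70°, drawn straight out and set down in the metal tray; the rack was not touched, and the job was handed in at about 15 s, though the hand-in call returned no verdict.

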